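# Index the model turntable by its knurled dial and lock it

### The arm

A 7-joint arm with a two-finger parallel gripper is mounted at the origin on the work surface. World frame = base frame: x ahead of the robot, y to its left, z up, the work surface at z = 0. Lengths are in mm, angles in rad, forces in N, time in s.
With the tool pointing down it reaches from about 425 to 950 mm from the base axis. Payload 16.7 kg.
Tool frame: the origin (TCP) lies at the very end of the fingers, on their centre line; the grasp point (between the pads) lies 19 mm behind it; z points along the fingers, y is the direction in which the jaws open and shut (so a half turn about z gives the same grasp; the last joint's range is limited). The gripper opens to 94 mm and grips with 3 to 60 N. Pads are 16 mm wide; open, the fingers measure 119 mm over their backs; the gripper's body (75 mm by 177 mm) begins 78 mm behind the grasp point.
Start: joints at [-1.496, 0.426, 0.074, 1.606, -0.034, 1.111, -0.067], TCP at [150.472, 657.976, 205.467] pointing down, gripper open.
Joint ranges: [-2.85, 2.85], [-0.5, 2.14], [-1.23, 1.37], [0.21, 2.46], [-1.02, 4.16], [0.16, 2.05], [-2.73, 2.73]. Speed limits (rad/s): [1.89, 1.89, 2.39, 2.39, 3.01, 3.01, 3.01].

### API

Orientations are given as a 3x3 rotation matrix whose columns are the frame's x, y, z axes.
In Python, from workcell import observe, viewer, close_job, models gives the robot as it stands. The module is installed in compiled form; this text tells all that it offers.
- The arm moves only by the tool play_rows, never from a script. Its argument "series" is text: rows parted by semicolons, each of 7 numbers parted by spaces: the gripper's target within -1 to 1 (shut at 1, half-way at 0, fully open at -1), then the shift along the world's x, y, z in units of 30 mm (1.0 is 30 mm), then the turn, a rotation vector about the world's x, y, z in degrees. In form: gripper tx ty tz rx ry rz; .... A call has 1 to 12 rows; each row shifts and turns the pose as measured when the row begins; what a row does not reach is not made up. A row lasts 1/12 s, in which the tool goes at most 41.7 mm and 7.16 degrees, less where a joint would pass 70% of its speed; a pose out of reach is approached as far as the arm can. A call is refused whole if a number of a shift passes 1 or a number of a turn 7.16, either way. A call with a gripper value outside its range is refused whole. The fingers move at their own pace and stop on an object; "squeeze" is the grip in N (left out, the last holds). Time passes only in rows, so rows that do not move let the fingers close. It gives the time, the measured TCP pose, the force and the opening at its end, in the units of the state.
- observe(): the state, without advancing time (a new reading comes with each control period).
- viewer.capture(name): name is "scene" or "top" or "wrist"; returns a dict with "image" (384x512x3 uint8, red, green, blue), "fovy" (degrees; the focal length in pixels is half the picture's height over the tangent of half this angle, whatever the lens; pixels are square), "cx", "cy" (the principal point, pixels), "k1" (the pictures are not rectified: a ray, as slopes to the right and down, at radius r is drawn at 1 + k1 r^2 times it, then the intrinsics apply), "rvec" (rotation vector, rad) and "tvec" (3), from world to camera coordinates, as OpenCV has them; the wrist camera has in their place "T_tool_cam" (4x4, takes a point from camera to tool coordinates, whose origin is the TCP and whose axes are the flange's). Camera axes: x right, y down, z forward; pixel columns grow to the right and rows downward; lengths in mm; the calibration is good to about 2 mm. A picture is of the moment at which its call begins: read the wrist's pose just before it. There is no depth.
- close_job(): hands the job in, once; it reports no verdict.
Trained networks look in a picture, given as the dict that the camera call returned (one of the last four; its "shot" number tells which), for a name from the list of things; names that differ only in an ending like _2 or _b are one class to them, and where a whole thing is asked for, a point or a joint stands for the part that bears it (a point fixed in the world has none). Each returns a list of dicts, best first, with "conf" (0 to 1); they miss things now and then, are a little off and sometimes report something else, mostly with a low value. They report only what shows in the picture. A call takes as long as a camera call.
- models.look_for(picture, name): "location" ([x, y, z] in mm, in world coordinates, good to about 4 mm: the middle of the surface that is visible of it).
- models.cut_out(picture, name): "region" (384x512 bool, what is visible of it).
- models.landmark_of(picture, name): "location" ([x, y, z] in mm, in world coordinates, good to about 4 mm: a listed point, or the origin of a listed thing).
The state is a dict: "time_s": time; "q": joint angles; "joint_velocities": joint speeds; "joint_efforts": joint torques, N m; "position": TCP position; "tool_rot": TCP orientation; "ft_force": force on the tool from outside, world axes, zero at the start; "torque": the same for the moment, N m; "finger_gap": finger opening in mm.
Only numpy, scipy, OpenCV 4.12 (cv2) and the standard library are available. Lean on these libraries where they do the work, as an engineer would, in place of code of your own. Each camera call takes 0.05 s, during which the arm holds its last target.

### The job

With a fingertip on the black knurled dial of the blue control unit, turn it clockwise, click by click, until it has clicked into the position with the red mark (the turntable bridge then lines up with the red-ended track); only then push the orange locking slide fully across to its stop towards the left of the unit as seen from the robot, and leave both there. Touch and push only: do not pinch or pull up the dial, do not push the bridge or turntable, and leave the grey throttle unit and all the other things as they are.

Things in the scene. Friction and masses are not known exactly. Their poses are not given: they have to be found in the camera images.
- unit: Turntable control unit: BLUE metal box fixed to the layout, 190 (its x) x 140 (its y) x 50 mm high, the one with a BLACK dial with a yellow pointer and an orange slide tab. Origin: centre of its underside; z up. On its top face the dial's axis stands at its (+30, 0) mm; the slide runs along its y at its x = -65 mm. Four tick marks on the top face around the dial, the third (clockwise) thick and red, the others thin and white.
- dial_top (a point): Centre of the flat rubber-faced top of the black knurled dial, on its vertical axis, 78 mm above the layout. Dial 90 mm across, 22 mm thick. x axis: along the yellow pointer, turning with it. Cushioned: pressed down it sinks up to 6 mm (1.5 N/mm, then a hard stop) and still turns; a fingertip pressed 4 to 5 mm down about 30 mm from the axis carries it round by friction.
- dial (a joint): Angle of the black dial, rad, growing clockwise seen from above, end stops at -0.15 and 2.50. It clicks into detents at 0, 0.785, 1.571 (the red mark: the target) and 2.356 (45 degrees apart). It may start at 0 or at 0.785. A detent pulls the dial in from up to about half-way to its neighbour; turning over the hump takes about 0.06 N m. At angle q the pointer points 1.178 - q (rad, counter-clockwise) from the unit's +x axis.
- lock_top (a point): Centre of the top of the orange tab of the locking slide on the blue unit, 70 mm above the layout's surface. The tab is 28 (unit x) x 14 (unit y) x 18 mm high and its underside is 2 mm above the box.
- lock (a joint): Travel of the locking slide, m, growing as the tab moves along the unit's +y: 0 unlocked, 0.030 at the stop, fully locked. It starts between 0 and 0.006, slides with about 1.5 N of friction and stays where it is left.
- turntable: Model locomotive turntable fixed to the layout, 176 mm across, 9 mm high, with four short stub tracks on its far side, the third (clockwise) ending in a red buffer block, the others in black ones (25 mm high, 134 mm from the centre). Its wooden bridge with yellow rails (top about 22 mm high) is driven one to one by the black dial and stands in line with the red-ended stub at dial angle 1.571. Origin: centre of its underside. Not to be touched.
- throttle: Throttle unit, a bystander: GREY box of the same shape and size as the blue unit, with a RED dial and a grey slide tab (same places). Origin: centre of its underside. To be left alone.
- throttle_dial (a joint): Angle of the red dial on the grey throttle unit, rad, starts at 0; must not be turned.
- throttle_slide (a joint): Travel of the grey slide on the throttle unit, m, starts at 0; must not be moved.
- signal: Loose model signal on a round foot 26 mm across, 96 mm tall with a 10 x 14 mm head, standing between the two units. Origin: centre of its underside.
- paint: Loose small paint jar, 36 mm across, 45 mm tall, on the robot's side of the units. Origin: centre of its underside.
- loco: Loose red model locomotive, 170 x 32 x 42 mm, on the siding at the left. Origin: centre of its underside.
- wagon: Loose green model wagon, 130 x 32 x 38 mm, on the same siding. Origin: centre of its underside.
- hut: Loose ochre model hut with a brown roof, 84 x 74 x 65 mm, at the right. Origin: centre of its underside.
- driver: Loose screwdriver, red handle, about 200 mm long and under 40 mm high, lying at the right. Origin: centre of its underside.
- water: Loose water bottle, 64 mm across, 190 mm tall, at the right. Origin: centre of its underside.

How it is judged (in metres and radians):
On the way, in this order (a step that is already met when the one before it is completed fails the run):
1. the dial has clicked into the red-marked detent (value of joint dial between 1.471 and 1.671 rad and value of joint lock below 0.015 m), for 0.3 s.
2. the locking slide has been pushed to its stop with the dial in place (value of joint dial between 1.471 and 1.671 rad and value of joint lock above 0.026 m), for 0.1 s.
At the end, for the whole second after the job is handed in: The black dial rests in the red-marked detent (joint within 0.10 rad of 1.571, still), the locking slide is within 4 mm of its stop, the throttle unit's red dial is within 0.1 rad and its slide within 4 mm of where they started, and every bystander is within 15 mm of its start (all of step 2 and value of joint throttle_dial between -0.1 and 0.1 rad and value of joint throttle_slide below 0.004 m and velocity of joint dial between -0.05 and 0.05 rad/s and distance of each of loco, wagon, signal, hut, paint, driver, water from where it was at the start of the episode below 0.015 m); the robot touches nothing.
It fails at once if a bystander was moved, tipped or lifted (distance of any of loco, wagon, signal, hut, paint, driver, water from where it was at the start of the episode above 0.015 m or angle between any of loco, wagon, signal, hut, paint, water's own z axis and vertical above 0.4 rad).
It fails at once if the throttle unit's dial was turned or its slide moved (not (value of joint throttle_dial between -0.1 and 0.1 rad) or value of joint throttle_slide above 0.004 m).
It fails at once if the dial was pulled up (z of dial_top in the frame of unit above 0.081 m).
It fails at once if the robot pushed the turntable or its bridge (contact force between any of the arm, the fingers and turntable above 1 N).
It also fails if it takes over 51 s, if anything falls off the work surface, if the arm or the gripper's body presses on something with over 40 N, if the wrist force passes 120 N, or if a joint passes its speed limit or range.

## Working session

There is one attempt and no reset: what is moved stays moved. The work goes in short steps, Python scripts to look and compute and a tool call to move; the robot and the scene stay as the last step left them, time stands still between calls to the robot, and variables do not carry over. Pictures are saved under pics/ and viewed, and the job is handed in when it is done.

Besides the shell and the picture viewer there is one more tool, called after ">>>" in YAML: its name, and indented under it one key for each argument. play_rows: Moves the arm, as the interface text tells. Its arguments: {"type":"object","properties":{"series":{"type":"string"},"squeeze":{"type":"number"}},"required":["series"]}

```bash
mkdir -p pics; cat > h.py <<'E'
import numpy as np, cv2
from workcell import observe, viewer, close_job, models
def save(p,n,s=1.5):
    im=cv2.cvtColor(p["image"],cv2.COLOR_RGB2BGR); cv2.imwrite(f"pics/{n}.png",cv2.resize(im,None,fx=s,fy=s,interpolation=cv2.INTER_CUBIC))
def f(p): return 192/np.tan(np.radians(p["fovy"])/2)
def proj(p,X):
    R,_=cv2.Rodrigues(np.array(p["rvec"],float)); c=R@np.array(X,float)+np.array(p["tvec"],float).ravel()
    x=c[:2]/c[2]; x=x*(1+p["k1"]*(x@x)); return x*f(p)+[p["cx"],p["cy"]]
def ray(p,uv,z):
    s=(np.array(uv,float)-[p["cx"],p["cy"]])/f(p); x=s.copy()
    for _ in range(20): x=s/(1+p["k1"]*(x@x))
    R,_=cv2.Rodrigues(np.array(p["rvec"],float)); d=R.T@np.append(x,1); o=-R.T@np.array(p["tvec"],float).ravel()
    return o+d*(z-o[2])/d[2]
E
python3 - <<'E'
from h import *
o=observe(); print(o["time_s"],o["position"],o["tool_rot"],o["finger_gap"])
for n in ["scene","top"]:
    p=viewer.capture(n); save(p,n+"0")
    for k in ["unit","dial_top","lock_top","turntable","throttle","signal","paint"]:
        print(n,k,[(np.round(d["location"],1),round(d["conf"],2)) for d in models.landmark_of(p,k)[:2]])
E
```

```text
0.0 [150.41396177 657.58698233 204.78974029] [[-9.74826678e-01  2.22963944e-01 -1.67575229e-04]
 [ 2.22963979e-01  9.74825903e-01 -1.23430380e-03]
 [-1.11848570e-04 -1.24059551e-03 -9.99999224e-01]] 93.91850805336087
scene unit [(array([526.8, 190.4,   0.6]), 0.58)]
scene dial_top [(array([557.1, 187.2,  77. ]), 0.71)]
scene lock_top [(array([462.7, 178. ,  70. ]), 0.37)]
scene turntable [(array([ 7.828e+02, -1.840e+01,  1.000e-01]), 0.68)]
scene throttle [(array([ 543. , -181.5,   -1. ]), 0.68), (array([537.4,  -3.4,  -0.6]), 0.52)]
scene signal [(array([ 5.386e+02, -4.000e-01, -2.200e+00]), 0.55), (array([782.1, -18.2,  -0.9]), 0.19)]
scene paint [(array([364.1, -32.8,   4.4]), 0.6), (array([782.6, -21. ,  -0.9]), 0.17)]
top unit [(array([528. , 186.9,   6.2]), 0.76)]
top dial_top [(array([556.9, 185.3,  78.1]), 0.67), (array([ 501. , -540.8,   -4.5]), 0.53)]
top lock_top [(array([459.2, 179.7,  68.6]), 0.49)]
top turntable [(array([780.8, -18.1,  -2.8]), 0.55)]
top throttle [(array([ 548.1, -185.8,   -1.7]), 0.65)]
top signal [(array([532.4,  -4.5,  -4. ]), 0.47), (array([404.2, 422.7,  13. ]), 0.17)]
top paint [(array([363.4, -31.1,  -4.3]), 0.66)]
```

View pics/scene0.png

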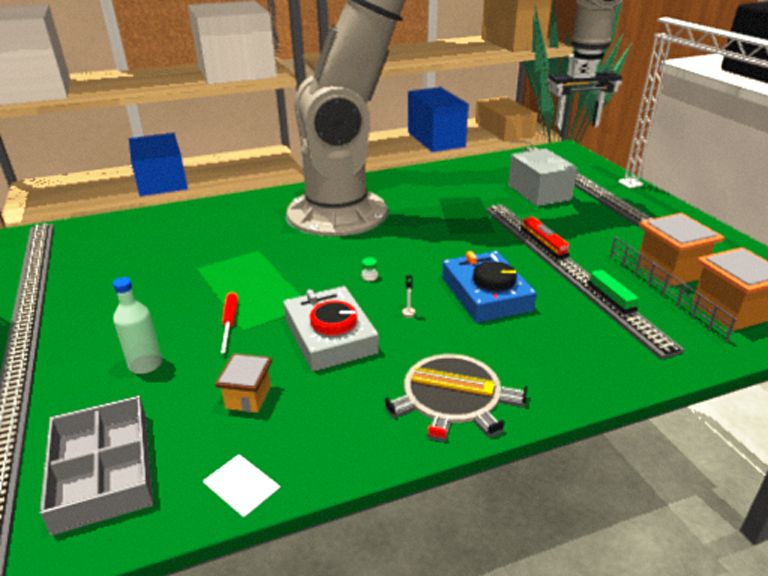

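View pics/top0.png

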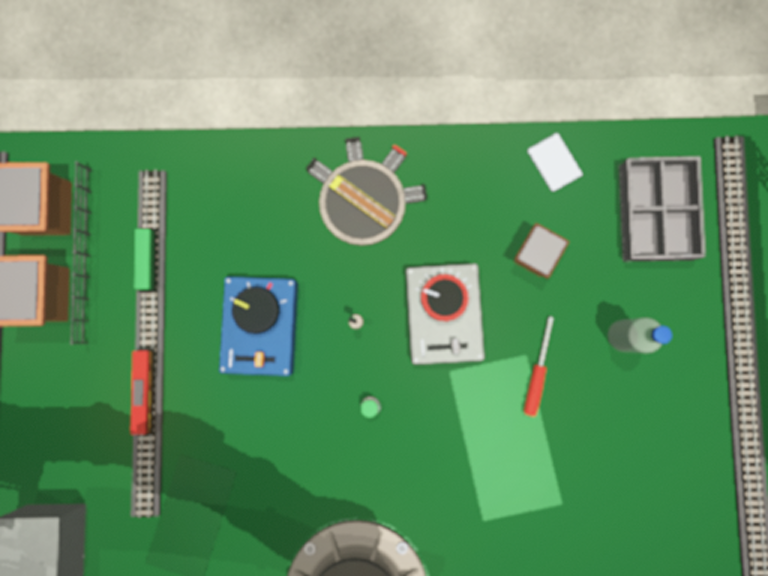

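```bash
python3 - <<'E'
from h import *
p=viewer.capture("top")
im=cv2.cvtColor(p["image"],cv2.COLOR_RGB2BGR)[170:265,135:215]
cv2.imwrite("pics/crop1.png",cv2.resize(im,None,fx=6,fy=6,interpolation=cv2.INTER_CUBIC))
np.save("p.npy",p,allow_pickle=True)
hsv=cv2.cvtColor(im,cv2.COLOR_BGR2HSV)
m=cv2.inRange(hsv,(100,100,60),(125,255,255)); m=cv2.morphologyEx(m,cv2.MORPH_CLOSE,np.ones((3,3)))
c=max(cv2.findContours(m,0,2)[0],key=cv2.contourArea)
r=cv2.boxPoints(cv2.minAreaRect(c))+[135,170]
W=np.array([ray(p,u,50)[:2] for u in r]);print(r,W.round(1),W.mean(0))
for i in range(4):d=W[(i+1)%4]-W[i];print(np.linalg.norm(d),np.degrees(np.arctan2(d[1],d[0])))
# orange tab
full=cv2.cvtColor(cv2.cvtColor(p["image"],cv2.COLOR_RGB2BGR),cv2.COLOR_BGR2HSV)
m=cv2.inRange(full[170:265,135:215],(5,120,120),(20,255,255)); y,x=np.nonzero(m);print(len(x),ray(p,[x.mean()+135,y.mean()+170],70))
m=cv2.inRange(full[170:265,135:215],(22,100,100),(35,255,255)); y,x=np.nonzero(m);print(len(x),ray(p,[x.mean()+135,y.mean()+170],78))
m=cv2.inRange(full[170:265,135:215],(0,0,0),(180,255,55)); c=max(cv2.findContours(m,0,2)[0],key=cv2.contourArea);print(cv2.minEnclosingCircle(c), ray(p,np.array(cv2.minEnclosingCircle(c)[0])+[135,170],78))
E
```

```text
[[146.34841919 247.68325806]
 [149.38687897 183.87556076]
 [197.32579803 186.15837097]
 [194.28733826 249.96606445]] [[441.2 260.1]
 [630.3 253.1]
 [621.2 109.7]
 [432.6 118.6]] [531.33492335 185.3786717 ]
189.16974956963244 -2.126602017729838
143.73197420529004 -93.60494905861172
188.87099687716636 177.27511914109965
141.75274938766256 86.49936035030166
14 [466.16469207 175.0319057   70.        ]
42 [570.08245967 210.73359609  78.        ]Traceback (most recent call last):
  File "<stdin>", line 16, in <module>
ValueError: max() iterable argument is empty
```

View pics/crop1.png

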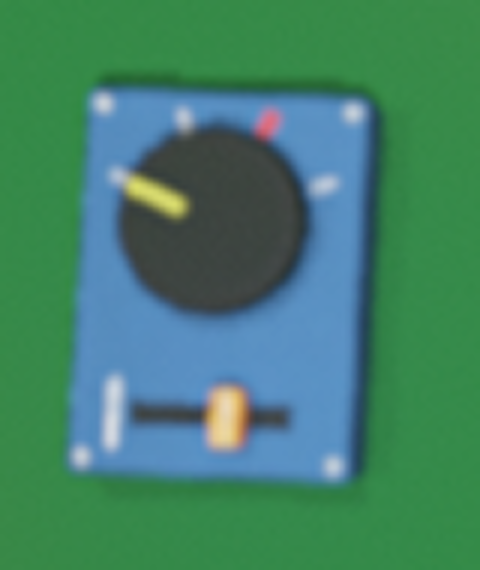

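```bash
python3 - <<'E'
from h import *
p=np.load("p.npy",allow_pickle=True).item()
g=lambda x,y,z:print(ray(p,[x/6+135-.4,y/6+170-.4],z).round(1))
g(213,220,77);g(226,417,70);g(103,103,50);g(353,112,50);g(333,466,50);g(82,457,50)
g(125,183,78);g(185,210,78)
E
```

```text
[560.9 184.5  77. ]
[465.7 179.2  70. ]
[621.5 245.9  50. ]
[615.1 121.3  50. ]
[440.6 131.   50. ]
[446.8 254.5  50. ]
[579.4 227.1  78. ]
[565.9 197.9  78. ]
```

>>> play_rows:
  series: "1 0.9 -1 0 0 0 0;1 0.9 -1 0 0 0 0;1 0.9 -1 0 0 0 0;1 0.9 -1 0 0 0 0;1 0.9 -1 0 0 0 0;1 0.9 -1 0 0 0 0;1 0.9 -1 0 0 0 0;1 0.9 -1 0 0 0 0;1 0.9 -1 0 0 0 0;1 0.9 -1 0 0 0 0;1 0.9 -1 0 0 0 0;1 0.9 -1 0 0 0 0"
  squeeze: 10

```text
time_s: 1.85
position: [473.5, 289.5, 206.0]
tool_rot: [[-0.978, 0.208, -0.001], [0.208, 0.978, 0.006], [0.002, 0.005, -1.0]]
ft_force: [0.2, 0.1, -0.6]
finger_gap: 17.4
```

>>> play_rows:
  series: "1 0.9 -0.8 -0.4 0 0 0;1 0.9 -0.8 -0.4 0 0 0;1 0.9 -0.8 -0.4 0 0 0;1 0.9 -0.8 -0.4 0 0 0;1 0 0 0 0 0 0;1 0 0 0 0 0 0"

```text
time_s: 2.35
position: [592.1, 178.9, 158.1]
tool_rot: [[-0.976, 0.218, 0.005], [0.218, 0.976, 0.006], [-0.003, 0.007, -1.0]]
ft_force: [-0.2, 0.1, -0.3]
finger_gap: 0.8
```

```bash
python3 - <<'E'
from h import *
o=observe();print(o["position"],o["tool_rot"].round(4) if hasattr(o["tool_rot"],"round") else o["tool_rot"],o["finger_gap"],o["ft_force"])
p=viewer.capture("wrist");save(p,"w1")
for k in ["dial_top","lock_top","unit"]:
    print(k,[(np.round(d["location"],1),round(d["conf"],2)) for d in models.landmark_of(p,k)[:2]])
p=viewer.capture("scene");save(p,"s1")
E
```

```text
[592.14826537 178.87887908 158.10959217] [[-0.976   0.2176  0.0047]
 [ 0.2176  0.976   0.006 ]
 [-0.0032  0.0069 -1.    ]] 0.8264640187895871 [-0.15678766  0.13251043 -0.27140611]
dial_top [(array([559.6, 190.4,  75.8]), 0.7)]
lock_top [(array([466.4, 179.8,  71.4]), 0.6)]
unit [(array([529.7, 186.9,   3.4]), 0.92)]
```

View pics/w1.png

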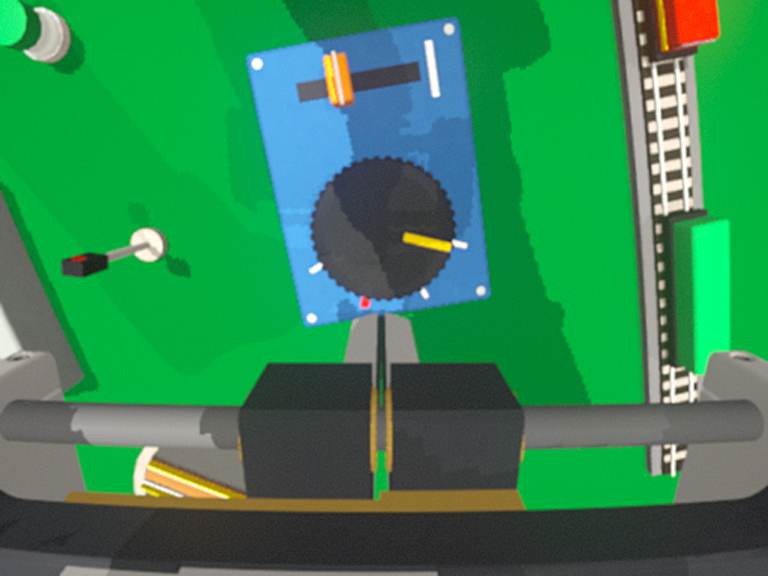

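View pics/s1.png

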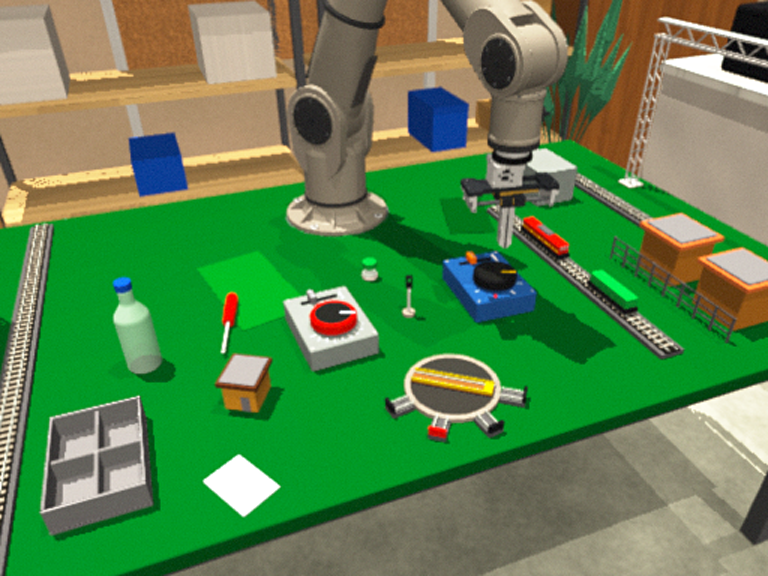

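```bash
cat >> h.py <<'E'
def wray(p,o,uv,z):
    s=(np.array(uv,float)-[p["cx"],p["cy"]])/f(p); x=s.copy()
    for _ in range(20): x=s/(1+p["k1"]*(x@x))
    T=np.array(p["T_tool_cam"]); R=np.array(o["tool_rot"])
    d=R@T[:3,:3]@np.append(x,1); c=np.array(o["position"])+R@T[:3,3]
    return c+d*(z-c[2])/d[2]
E
python3 - <<'E'
from h import *
o=observe();p=viewer.capture("wrist")
g=lambda x,y,z:print(wray(p,o,[x/1.5-.2,y/1.5-.2],z).round(1))
g(383,228,77);g(338,78,70);g(402,237,78);g(450,246,78)
for c in [(257,64),(449,29),(481,290),(312,318)]:g(*c,50)
E
```

```text
[555.1 191.9  77. ]
[461.4 184.7  70. ]
[563.1 202.5  78. ]
[575.3 231.2  78. ]
[436.8 134.8  50. ]
[442.8 259.8  50. ]
[617.7 251.5  50. ]
[611.9 126.5  50. ]
```

>>> play_rows:
  series: "1 -0.07 0.2 -0.7 0 0 0;1 -0.07 0.2 -0.7 0 0 0;1 0 0 -0.7 0 0 0;1 0 0 0 0 0 0;1 0 0 0 0 0 0"

```text
time_s: 3.07
position: [585.6, 200.0, 98.1]
tool_rot: [[-0.978, 0.206, 0.01], [0.206, 0.978, 0.012], [-0.008, 0.014, -1.0]]
ft_force: [0.9, 0.6, 1.3]
finger_gap: 0.4
```

>>> play_rows:
  series: "1 0.04 -0.15 -0.3 0 0 0;1 0.04 -0.15 -0.3 0 0 0;1 0 0 0 0 0 0;1 0 0 0 0 0 0"

```text
time_s: 3.4
position: [589.3, 191.3, 82.0]
tool_rot: [[-0.979, 0.205, 0.014], [0.205, 0.979, 0.014], [-0.01, 0.017, -1.0]]
ft_force: [-0.5, 0.0, 0.5]
finger_gap: 0.6
```

>>> play_rows:
  series: "1 0 0 -0.1 -0.8 0.8 0;1 0 0 -0.1 0 0 0;1 0 0 0 0 0 0;1 0 0 0 0 0 0"

```text
time_s: 3.73
position: [590.2, 191.0, 76.8]
tool_rot: [[-0.979, 0.206, -0.001], [0.206, 0.979, -0.001], [0.0, -0.001, -1.0]]
ft_force: [-1.0, -0.6, 2.7]
finger_gap: 0.5
```

>>> play_rows:
  series: "1 -0.03 0 -0.1 0 0 0;1 0 0 0 0 0 0;1 0 0 0 0 0 0"

```text
time_s: 3.98
position: [590.2, 191.3, 74.5]
tool_rot: [[-0.979, 0.206, 0.001], [0.206, 0.979, -0.0], [-0.001, 0.0, -1.0]]
ft_force: [-1.5, -1.7, 5.0]
finger_gap: 0.6
```

>>> play_rows:
  series: "1 0 -0.093 -0.02 0 0 -5;1 0 -0.093 0 0 0 -5;1 -0.01 -0.092 0 0 0 -5;1 -0.02 -0.091 0 0 0 -5;1 -0.026 -0.09 0 0 0 -5;1 -0.034 -0.087 0 0 0 -5"

```text
time_s: 4.48
position: [588.9, 177.7, 75.9]
tool_rot: [[-0.733, 0.681, 0.006], [0.681, 0.733, 0.004], [-0.002, 0.007, -1.0]]
ft_force: [0.6, 1.4, 3.7]
finger_gap: 0.4
```

>>> play_rows:
  series: "1 -0.03 -0.1 -0.06 0 0 -3;1 -0.05 -0.1 -0.03 0 0 -3;1 -0.05 -0.1 -0.02 0 0 -3"

```text
time_s: 4.73
position: [586.2, 170.7, 73.9]
tool_rot: [[-0.609, 0.793, 0.011], [0.793, 0.609, 0.006], [-0.002, 0.012, -1.0]]
ft_force: [-0.9, 2.4, 6.6]
finger_gap: 0.4
```

```bash
python3 - <<'E'
from h import *
o=observe();print(o["position"],o["ft_force"])
p=viewer.capture("wrist");save(p,"w2")
p=viewer.capture("top");im=cv2.cvtColor(p["image"],cv2.COLOR_RGB2BGR)[80:265,135:300]
cv2.imwrite("pics/t2.png",cv2.resize(im,None,fx=3,fy=3))
E
```

```text
[586.19698548 170.70904552  73.86120233] [-0.85096418  2.43137443  6.58927929]
```

View pics/w2.png

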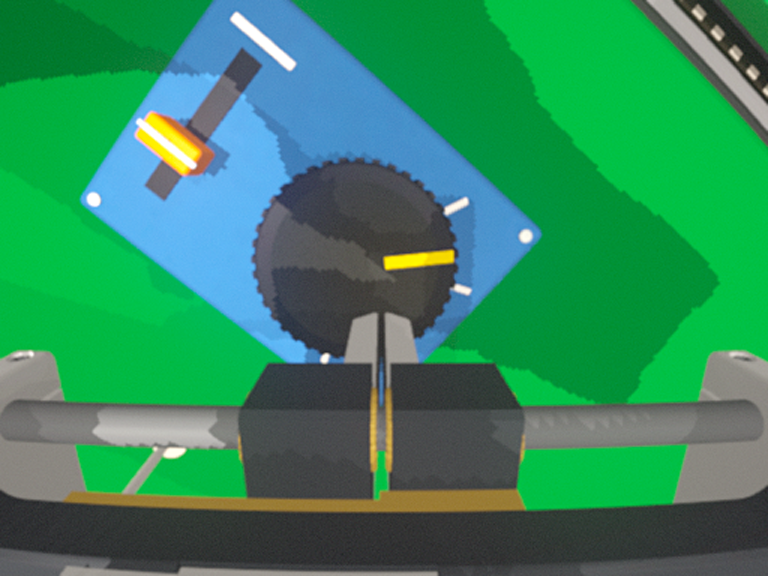

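View pics/t2.png

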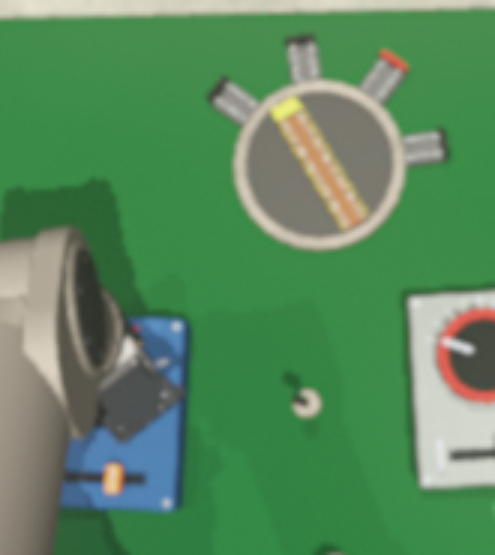

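>>> play_rows:
  series: "1 -0.06 -0.089 -0.02 -0.4 0.6 -4.5;1 -0.067 -0.083 -0.02 0 0 -4.5;1 -0.074 -0.077 -0.02 0 0 -4.5;1 -0.081 -0.07 -0.02 0 0 -4.5;1 -0.087 -0.063 -0.02 0 0 -4.5;1 -0.092 -0.055 -0.02 0 0 -4.5"

```text
time_s: 5.33
position: [574.2, 159.1, 73.0]
tool_rot: [[-0.166, 0.986, 0.005], [0.986, 0.166, 0.002], [0.001, 0.005, -1.0]]
ft_force: [1.6, 1.6, 7.3]
finger_gap: 0.5
```

```bash
cat > pos.py <<'E'
from h import *
import sys
o=observe();x=np.array(o["position"]);v=x[:2]-[558,188];print(x.round(1),"r",np.hypot(*v).round(1),"ang",np.degrees(np.arctan2(v[1],v[0])).round(1),np.round(o["ft_force"],1),np.round(np.array(o["tool_rot"])[:,2],3))
p=viewer.capture("wrist");save(p,sys.argv[1],1)
E
python3 pos.py w3
```

```text
[574.2 159.1  73. ] r 33.1 ang -60.8 [1.6 1.6 7.3] [ 0.005  0.002 -1.   ]
```

View pics/w3.png

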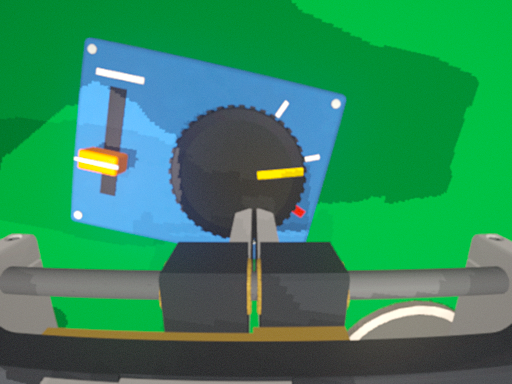

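>>> play_rows:
  series: "1 -0.095 -0.035 -0.01 0 0 -4;1 -0.098 -0.026 -0.01 0 0 -4;1 -0.1 -0.018 -0.01 0 0 -4;1 -0.1 -0.01 -0.01 0 0 -4;1 -0.1 0 -0.01 0 0 -4;1 -0.1 0.01 -0.01 0 0 -4"

```text
time_s: 5.88
position: [560.5, 155.6, 74.5]
tool_rot: [[0.275, 0.961, 0.016], [0.961, -0.275, -0.001], [0.004, 0.016, -1.0]]
ft_force: [-0.8, -3.8, 5.0]
finger_gap: 0.4
```

```bash
python3 pos.py w4
```

```text
[560.5 155.6  74.5] r 32.5 ang -85.6 [-0.8 -3.8  5. ] [ 0.016 -0.001 -1.   ]
```

View pics/w4.png

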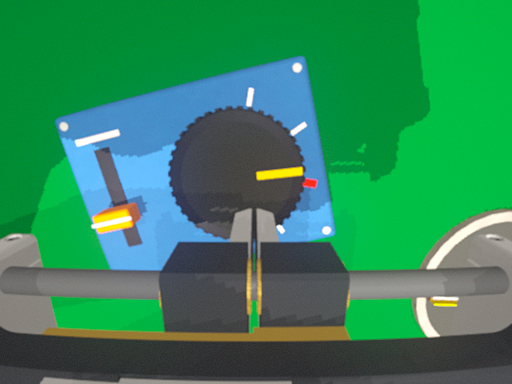

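>>> play_rows:
  series: "1 -0.1 0.03 0 0 0 0;1 0 0 0.2 0 0.9 0;1 0 0 0.5 0 0 0;1 0 0 0.8 0 0 0;1 0 0 0.8 0 0 0;1 0 0 0 0 0 0;1 0 0 0 0 0 0"

```text
time_s: 6.52
position: [554.6, 156.4, 144.8]
tool_rot: [[0.283, 0.959, -0.003], [0.959, -0.283, -0.002], [-0.003, -0.002, -1.0]]
ft_force: [-0.1, 0.3, -1.0]
finger_gap: 0.3
```

```bash
python3 pos.py w5; python3 - <<'E'
from h import *
p=viewer.capture("top");im=cv2.cvtColor(p["image"],cv2.COLOR_RGB2BGR)[80:265,135:300]
cv2.imwrite("pics/t5.png",cv2.resize(im,None,fx=3,fy=3))
E
```

```text
[554.6 156.4 144.8] r 31.8 ang -96.0 [-0.1  0.3 -1. ] [-0.003 -0.002 -1.   ]
```

View pics/w5.png

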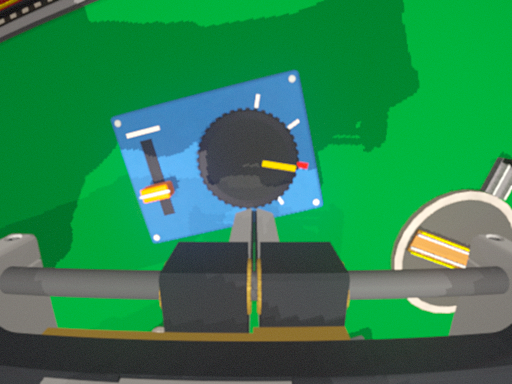

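View pics/t5.png

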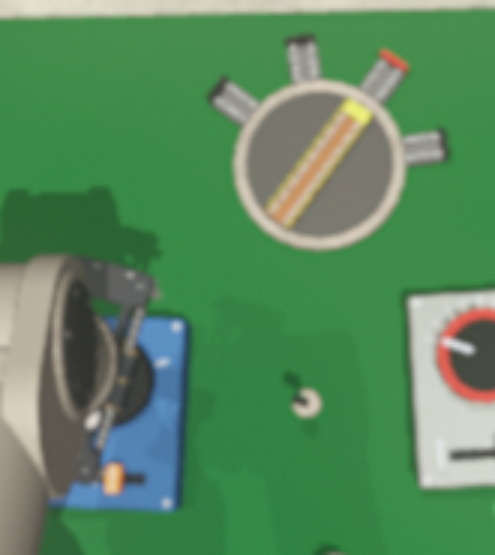

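>>> play_rows:
  series: "1 -0.74 -0.13 -0.2 0 0 3.4;1 -0.74 -0.13 -0.2 0 0 3.4;1 -0.74 -0.13 -0.2 0 0 3.4;1 -0.74 -0.13 -0.2 0 0 3.4;1 0 0 0 0 0 0;1 0 0 0 0 0 0;1 0 0 0 0 0 0"

```text
time_s: 7.2
position: [459.3, 138.5, 113.9]
tool_rot: [[0.038, 0.999, -0.008], [0.999, -0.038, -0.008], [-0.009, -0.008, -1.0]]
ft_force: [-0.3, -0.3, 0.6]
finger_gap: 0.2
```

```bash
python3 pos.py w6; python3 -c "
from h import *
o=observe();p=viewer.capture('wrist')
for k in ['dial_top','lock_top','unit']: print(k,[(np.round(d['location'],1),round(d['conf'],2)) for d in models.landmark_of(p,k)[:2]])"
```

```text
[459.3 138.5 113.9] r 110.5 ang -153.4 [-0.3 -0.3  0.6] [-0.008 -0.008 -1.   ]
dial_top [(array([559.4, 191.1,  74.3]), 0.6)]
lock_top [(array([465.3, 181.6,  69.9]), 0.85)]
unit [(array([ 5.305e+02,  1.893e+02, -1.000e-01]), 0.63)]
```

View pics/w6.png

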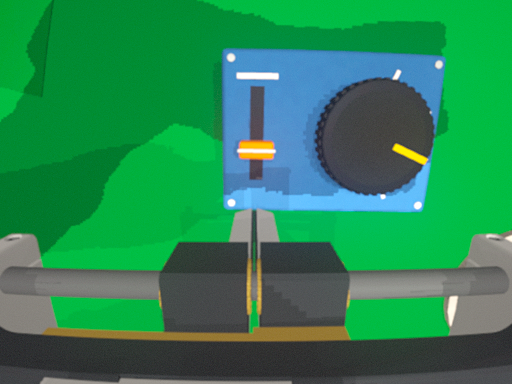

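>>> play_rows:
  series: "1 0.07 0 -0.5 0.3 -0.3 0;1 0.07 0 -0.5 0 0 0;1 0 0 -0.4 0 0 0;1 0 0 -0.2 0 0 0;1 0 0 0 0 0 0;1 0 0 0 0 0 0"

```text
time_s: 7.95
position: [467.8, 138.8, 65.2]
tool_rot: [[0.04, 0.999, 0.002], [0.999, -0.04, -0.003], [-0.003, 0.002, -1.0]]
ft_force: [0.8, 0.4, -0.4]
finger_gap: 0.3
```

>>> play_rows:
  series: "1 -0.08 0.2 -0.15 0 0 0;1 0 0.2 -0.04 0 0 0;1 0 0.2 0 0 0 0;1 0 0.1 0 0 0 0;1 0 0.1 0 0 0 0;1 0 0.1 0 0 0 0"

```text
time_s: 8.45
position: [466.2, 169.3, 61.0]
tool_rot: [[0.04, 0.999, 0.004], [0.999, -0.04, -0.002], [-0.001, 0.004, -1.0]]
ft_force: [0.4, -2.3, -0.9]
finger_gap: 0.3
```

Contact with the tab; push on.

>>> play_rows:
  series: "1 0 0.1 0 0 0 0;1 0 0.1 0 0 0 0;1 0 0.1 0 0 0 0;1 0 0.1 0 0 0 0;1 0 0.1 0 0 0 0;1 0 0.1 0 0 0 0"

```text
time_s: 8.95
position: [466.6, 188.8, 61.4]
tool_rot: [[0.041, 0.999, 0.005], [0.999, -0.041, -0.002], [-0.002, 0.005, -1.0]]
ft_force: [0.3, -2.2, -1.0]
finger_gap: 0.7
```

>>> play_rows:
  series: "1 0 0.1 0 0 0 0;1 0 0.1 0 0 0 0;1 0 0.1 0 0 0 0"

```text
time_s: 9.2
position: [466.7, 192.2, 61.3]
tool_rot: [[0.044, 0.999, 0.004], [0.999, -0.044, -0.009], [-0.009, 0.004, -1.0]]
ft_force: [-1.6, -24.0, 15.0]
finger_gap: 0.9
```

>>> play_rows:
  series: "1 0 -0.2 0 0 0 0;1 0 -0.4 0 0 0 0;1 0 -0.4 0.3 0 0 0;1 0 0 0.8 0 0 0;1 0 0 0.8 0 0 0;1 0 0 0.8 0 0 0;1 0 0 0 0 0 0;1 0 0 0 0 0 0"

```text
time_s: 9.87
position: [465.4, 154.8, 147.1]
tool_rot: [[0.049, 0.999, 0.001], [0.999, -0.049, -0.009], [-0.009, 0.001, -1.0]]
ft_force: [-0.4, 0.4, -0.8]
finger_gap: 0.9
```

```bash
python3 pos.py w7; python3 - <<'E'
from h import *
p=viewer.capture("top");im=cv2.cvtColor(p["image"],cv2.COLOR_RGB2BGR)[80:265,135:300]
cv2.imwrite("pics/t7.png",cv2.resize(im,None,fx=3,fy=3))
p=viewer.capture("scene");save(p,"s7")
print([d["location"] for d in models.landmark_of(p,"lock_top")[:1]])
E
```

```text
[465.4 154.8 147.1] r 98.4 ang -160.3 [-0.4  0.4 -0.8] [ 0.001 -0.009 -1.   ]
[[462.2, 204.7, 73.2]]
```

View pics/w7.png

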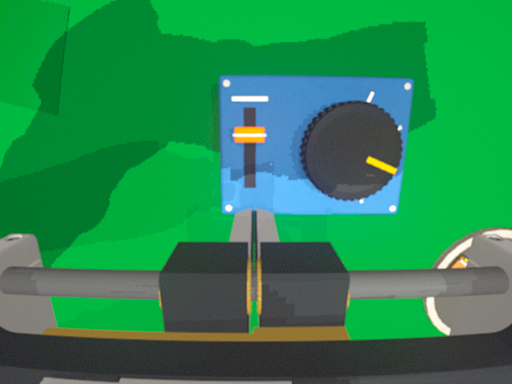

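View pics/t7.png

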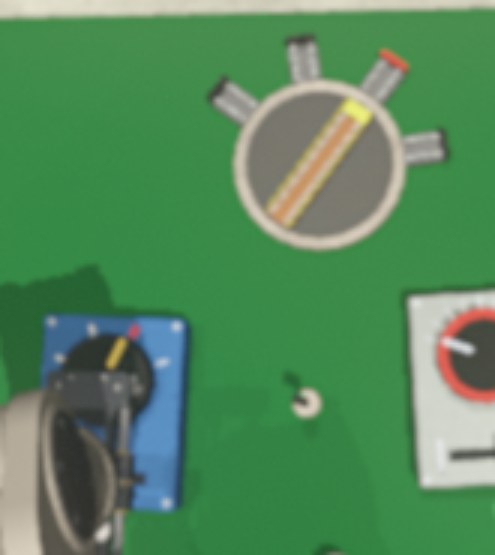

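View pics/s7.png

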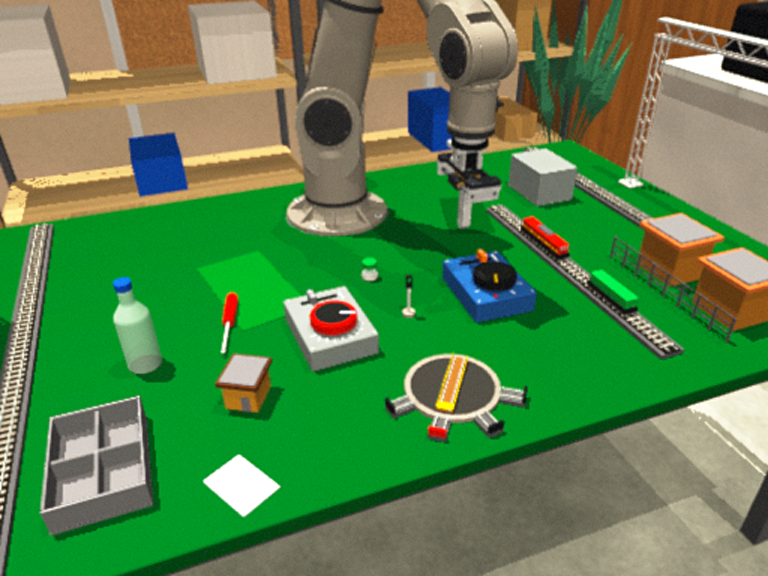

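```bash
python3 - <<'E'
from h import *
o=observe();p=viewer.capture("wrist");im=cv2.cvtColor(p["image"],cv2.COLOR_RGB2HSV)
m=cv2.inRange(im,(8,150,150),(22,255,255));m[:, :225]=0;m[:,280:]=0;m[200:]=0
y,x=np.nonzero(m);c=[x.mean(),y.mean()];print(c,len(x),x.min(),x.max(),y.min(),y.max())
W=lambda u,z:wray(p,o,u,z)[:2]
t=W([249.5,133.5],70);s=np.array([W(u,50) for u in [(226,84),(407,87),(392,209),(228,208)]])
e=(s[1]+s[2]-s[0]-s[3]);e/=np.linalg.norm(e);n=np.array([-e[1],e[0]])
d=t-s.mean(0);print("end",d@e,d@n)
# start from w6 pose (459.3,138.5,113.9)
o["position"]=np.array([459.3,138.5,113.9]);o["tool_rot"]=np.array([[0.038,.999,-.008],[.999,-.038,-.008],[-.009,-.008,-1]])
t=W([256.5,150],70);s=np.array([W(u,50) for u in [(231,58),(438,65),(417,205),(231,203)]])
e=(s[1]+s[2]-s[0]-s[3]);e/=np.linalg.norm(e);n=np.array([-e[1],e[0]])
d=t-s.mean(0);print("start",d@e,d@n)
E
```

```text
[np.float64(249.1103202846975), np.float64(134.60142348754448)] 281 235 264 126 142
end -64.43347349184259 16.86212678179084
start -64.85294931983847 -10.66947709171755
```

```bash
python3 -c "
from h import *
print(observe()['ft_force']);print(close_job())"
```

```text
[ 1.34230559 -0.41567087  0.29148537]
the job is handed in; nothing more can be done
None
```

I turned the black dial clockwise from its first position, through the second, into the red-marked position. I used the closed fingertips pressed about 4–5 mm into its top. Then I pushed the orange slide to its left stop, backed away and handed the job in at about 10 s of the 51 s allowed.

- **Dial:** In the last pictures the yellow pointer points at the red tick, and the bridge lines up with the red-ended track.
- **Slide:** The tab moved about 27.5 mm. It ended about 17 mm to the left of the unit's centre line. The push force jumped from about 2 N to 24 N, which shows it reached the stop.
- **Other things:** The signal, paint jar, locomotive, wagon, hut, screwdriver and bottle look unmoved. So do the throttle's dial and slide. I compared pictures by eye and did not measure their positions. The arm touches nothing.
- **Disagreements:** The top and wrist cameras put the dial centre 6–7 mm apart, so I used a value in between. The finger also slipped a little on the dial, so it had to travel farther round than the dial turned. The trained network put the slide tab at y = 205 mm in the last scene picture. That implies a few millimetres less travel than I measured with the wrist camera, but it is only good to about 4 mm.

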